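# Set and clamp the slotted tray stop

### The job

Set the tray stop on the blue jig: slide its slotted foot along under the two bolts until the black index line on the foot meets the red line on the base, without jamming it hard against the guide bolt. Then swing the clamp lever clockwise by its orange knob, going by feel, until the stop is clamped firmly but not overtightened, and let go, leaving the stop on the line. Leave the bottle, the beaker and the slide box where they stand.

Things in the scene. Friction and masses are not known exactly. Their poses are not given: they have to be found in the camera images.
- base: Blue steel base plate of the jig, fixed to the bench, 120 x 290 x 12 mm; origin at the centre of its underside, on the bench; its y axis is the direction in which the stop slides, z up. All directions below are along these axes. White scale ticks lie along its +x edge.
- line (a point): The red line on the top of the base (height 12 mm), drawn across the base along its x on both sides of the foot, 2 mm wide; this point lies on the centre line of the slots (base x = 0), under the foot, at the line's y.
- stop: Loose aluminium tray stop, 0.2 to 0.5 kg: flat foot 50 (x) x 190 (y) x 8 mm on the base, with two in-line slots 11 mm wide and 70 mm long centred at y = -45 and +45 mm, and an upright flange at its -y end. Origin at the centre of the foot's underside, axes as the base's. It slides 31 mm either way from the base's centre, with 1.5 mm of play sideways; sliding takes 1 to 3 N.
- stop_grip (a point): The place to pinch the flange: on the centre of its 8 mm thickness (along y), 60 mm above the underside of the foot, 91 mm to -y of the index line. The flange is 56 mm wide (x), 75 mm high from the foot's underside, so its top is 15 mm above this point; free space on both faces.
- index (a point): The black index line across the top of the foot (along x, 1.5 mm wide), here at its middle: on the foot's top face, over the origin of the stop. Its y must agree with the red line's.
- bolt: Hexagon guide bolt fixed in the base, 8 mm shank in the stop's -y slot, head 16 mm wide with its top 29.5 mm above the bench, 2 mm clear of the foot. Origin at its foot, on the top of the base, at base x = 0, y = -45 mm.
- clamp: The clamp on the +y slot: lever, and under its hub a dark steel shoe 34 (x) x 24 (y) x 5 mm that the lever drives straight down (15 mm per rad) onto the foot on both sides of the slot. Origin on the lever's axis on the top of the base (base x = 0, y = +45 mm). The stop is clamped when the shoe presses on it with 10 N or more; over 40 N is too much. After a hard push it springs back a little, still tight.
- pivot (a point): Point on the vertical axis of the clamp lever (base x = 0, y = +45 mm), 47 mm above the bench, in the middle of the black hub, which is 26 mm in diameter with its top 56 mm above the bench.
- lever_knob (a point): Centre of the lever's upright orange knob, a round grip 20 mm in diameter and 34 mm high, on the end of a black arm 10 mm thick, 70 mm from the pivot axis, 63 mm above the bench. Sideways push on the knob: about 5 N swings it freely; once the shoe meets the foot the push rises by about 1 N per mm of knob travel; at 8.5 to 11.5 N it is properly tight, above about 13 N overtightened.
- lever (a joint): Angle of the clamp lever in rad, range 0 to 1.4: 0 fully open (its arm points 125 deg anticlockwise from the base's +x, seen from above), growing as it turns clockwise seen from above, which tightens; at 0.61 the arm points along the base's +y. It stays where it is left. The shoe meets the foot somewhere between 0.3 and 0.7, differing unseen from start to start, so tighten by feel.
- amber: Amber glass bottle with a red cap, 56 mm in diameter, 110 mm high, standing; origin at the centre of its underside. Bystander.
- beaker: Clear glass beaker, 66 mm in diameter, 80 mm high; origin at the centre of its underside. Bystander.
- slidebox: Closed blue box for microscope slides, 100 x 75 x 32 mm; origin at the centre of its underside. Bystander.
Mind the look-alikes: they are no part of the job. Of the things that look like the stop, the smallest one is meant.

How it is judged:
By the outcome, as a careful person would: the job done as asked, in the order asked, and still so for the second after the job is handed in, with the robot touching nothing.
It also fails if it takes over 72 s, if anything falls off the work surface, if the arm or the gripper's body presses on something with over 40 N, if the wrist force passes 120 N, or if a joint passes its speed limit or range.

### The arm

A 6-joint arm with a two-finger parallel gripper is mounted at the origin on the work surface. World frame = base frame: x ahead of the robot, y to its left, z up, the work surface at z = 0. Lengths are in m, angles in rad, forces in N, time in s.
With the tool pointing down it reaches from about 0.25 to 0.775 m from the base axis. Payload 4 kg.
Tool frame: the origin (TCP) lies at the very end of the fingers, on their centre line; the grasp point (between the pads) lies 19 mm behind it; z points along the fingers, y is the line along which they close (so a half turn about z gives the same grasp; the last joint's range is limited). The gripper opens to 94 mm and grips with 3 to 60 N. Pads are 16 mm wide; open, the fingers measure 119 mm over their backs; the gripper's body (75 mm by 177 mm) begins 78 mm behind the grasp point.
Start: joints at [-1.228, 0.087, 1.371, -0, 1.684, -0.103], TCP at [0.237, -0.496, 0.206] pointing down, gripper open.
Joint ranges: [-3.1, 3.1], [-0.76, 2.03], [0.27, 2.55], [-1.08, 4.22], [0.17, 2.65], [-2.57, 2.57]. Speed limits (rad/s): [2.79, 2.79, 3.14, 3.14, 3.14, 3.14].

### API

Orientations are given as a unit quaternion [w, x, y, z].
In Python, from station import arm gives the robot as it stands.
- The arm moves only by the tool move_arm, never from a script. Its argument "increments" is a list of rows, each a list of 7 numbers: the turn, a rotation vector about the tool's x, y, z in rad, then the shift along the tool's x, y, z in m, then the finger opening in m, from 0 to 0.094. In form: [[rx, ry, rz, dx, dy, dz, jaw], ...]. A call has 1 to 12 rows; each row is the pose to reach, as a shift and turn from the pose commanded when the call began, along the tool's axes at that moment; what a row does not reach only later rows make up. A row lasts 1/8 s, in which the tool goes at most 62.5 mm and 10.7 degrees, less where a joint would pass 70% of its speed; a pose out of reach is approached as far as the arm can. A call with a gripper value outside its range is refused whole. The fingers move at their own pace and stop on an object; "force" is the grip in N (left out, the last holds). Time passes only in rows, so rows that repeat a pose let the fingers close. It gives the time, the measured TCP pose, the force, the opening and the grip force at its end, in the units of the state.
- arm.observe(): the state, without advancing time (a new reading comes with each control period).
- arm.grab_frame(name): name is "scene" or "top" or "wrist"; returns a dict with "frame" (420x560x3 uint8, red, green, blue), "fx", "fy", "cx", "cy" (pixels), "dist_coeffs" ([k1, k2, p1, p2, k3] as OpenCV has them; the pictures are not rectified), "origin" and "orientation" of the camera in the world. Camera axes: x right, y down, z forward; pixel columns grow to the right and rows downward; lengths in m; the calibration is good to about 2 mm. A picture is of the moment at which its call begins. There is no depth.
- arm.finish_job(): hands the job in; it is judged then, once.
The state is a dict: "time_s": time; "qpos": joint angles; "qvel": joint speeds; "joint_efforts": joint torques, N m; "tool_pos": TCP position; "eef_rot": TCP orientation; "force": force on the tool from outside, world axes, zero at the start; "torque": the same for the moment, N m; "opening": opening from 0.0 (shut) to 1.0 (fully open); "grip_force": force on a finger pad.
Only numpy, scipy, OpenCV 4.12 (cv2) and the standard library are available. Lean on these libraries where they do the work, as an engineer would, in place of code of your own. Each camera call takes 0.05 s, during which the arm holds its last target. There are 200 camera calls.

## Working session

There is one attempt and no reset: what is moved stays moved. The work goes in short steps, Python scripts to look and compute and a tool call to move; the robot and the scene stay as the last step left them, time stands still between calls to the robot, and variables do not carry over. Pictures are saved under pics/ and viewed, at most 10 in all, crops included, and the job is handed in when it is done.

Besides the shell and the picture viewer there is one more tool, called after ">>>" by a JSON object that holds its "name" and its "arguments". move_arm: Moves the arm, as the interface text tells. Its arguments: {"type":"object","properties":{"increments":{"type":"array","items":{"type":"array","items":{"type":"number"}}},"force":{"type":"number"}},"required":["increments"]}

```bash
mkdir -p pics
cat > h.py <<'E'
import numpy as np, cv2
from station import arm
from scipy.spatial.transform import Rotation as R
def q2R(q): return R.from_quat([q[1],q[2],q[3],q[0]]).as_matrix()
def snap(n,f):
    c=arm.grab_frame(n); cv2.imwrite('pics/'+f,c['frame'][:,:,::-1]); 
    import pickle; pickle.dump(c,open('pics/'+f+'.pkl','wb')); return c
def K(c): return np.array([[c['fx'],0,c['cx']],[0,c['fy'],c['cy']],[0,0,1.]])
def px2w(c,uv,z):
    p=cv2.undistortPoints(np.array(uv,float).reshape(-1,1,2),K(c),np.array(c['dist_coeffs'],float)).reshape(-1,2)
    d=np.c_[p,np.ones(len(p))]@q2R(c['orientation']).T; o=np.array(c['origin'])
    z=np.broadcast_to(z,len(d)); return o+d*((z-o[2])/d[:,2])[:,None]
def w2px(c,P):
    M=q2R(c['orientation']).T; t=-M@np.array(c['origin'])
    return cv2.projectPoints(np.array(P,float).reshape(-1,3),cv2.Rodrigues(M)[0],t,K(c),np.array(c['dist_coeffs'],float))[0].reshape(-1,2)
def load(f):
    import pickle; return pickle.load(open('pics/'+f+'.pkl','rb'))
E
python3 - <<'E'
from h import *
a=snap('top','t1.png'); b=snap('scene','s1.png')
for c in(a,b): print(c['origin'],c['orientation'],c['fx'])
s=arm.observe(); print(s['tool_pos'],s['eef_rot'],s['force'])
E
```

```text
[ 0.36404776 -0.00209278  1.44161824] [-0.0517646   0.71287851 -0.69775735  0.04753259] 516.2018935096276
[ 1.0075311  -0.26003804  0.88357629] [-0.24328846  0.81113531  0.51121911 -0.14671488] 416.11072958439416
[ 0.23698685 -0.49579197  0.20442657] [-9.79010365e-04  9.75257645e-01  2.21069117e-01 -1.16119962e-04] [-0.02797714  0.00225922  0.39122781]
```

View pics/t1.png

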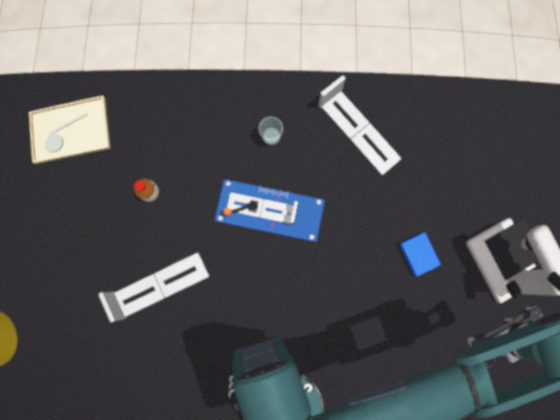

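View pics/s1.png

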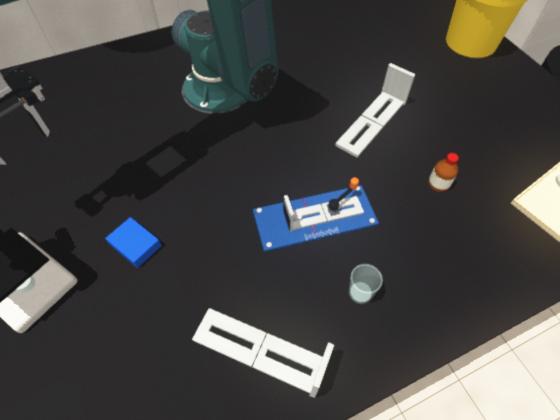

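The top view shows the blue jig at about (270,210), with the flange at (291,212), the orange knob at (228,212) and the tick scale on the upper edge. The two look-alike stops are bigger. Next I fit the base from its blue outline.

Run:
```python
from h import *
for f,box in(('t1.png',(200,170,340,250)),('s1.png',(240,170,390,260))):
    c=load(f); im=c['frame'].astype(int); m=((im[...,2]>90)&(im[...,2]-im[...,0]>50)).astype(np.uint8)
    x0,y0,x1,y1=box; k=np.zeros_like(m); k[y0:y1,x0:x1]=m[y0:y1,x0:x1]
    pts=np.argwhere(k)[:,::-1]; h=cv2.convexHull(pts.astype(np.int32)).reshape(-1,2)
    w=px2w(c,h,0.012)[:,:2]; r=cv2.minAreaRect((w*1000).astype(np.float32)); print(f,r)
    o=((im[...,0]>180)&(im[...,1]>40)&(im[...,1]<130)&(im[...,2]<70)); o2=np.zeros_like(o);o2[y0:y1,x0:x1]=o[y0:y1,x0:x1]
    kn=np.argwhere(o2)[:,::-1].mean(0); print('knob',kn,px2w(c,[kn],0.07 ))
    x=c['frame'][y0:y1,x0:x1,::-1]; cv2.imwrite('pics/z'+f,cv2.resize(x,None,fx=4.5,fy=4.5,interpolation=2))
a=cv2.imread('pics/zt1.png');b=cv2.imread('pics/zs1.png');w=640
b=cv2.resize(b,(500,300));a=cv2.resize(a,(500,286)); cv2.imwrite('pics/z.png',np.vstack([a,b]))
```

```text
t1.png ((553.958984375, 49.865379333496094), (293.3638916015625, 124.2772216796875), 79.4391098022461)
knob [229.  212.5] [[0.53660455 0.15581142 0.07      ]]
s1.png ((550.8956909179688, 49.819427490234375), (291.85430908203125, 125.27613830566406), 79.53288269042969)
knob [353.53125 183.     ] [[0.5372483  0.15897017 0.07      ]]
```

View pics/z.png

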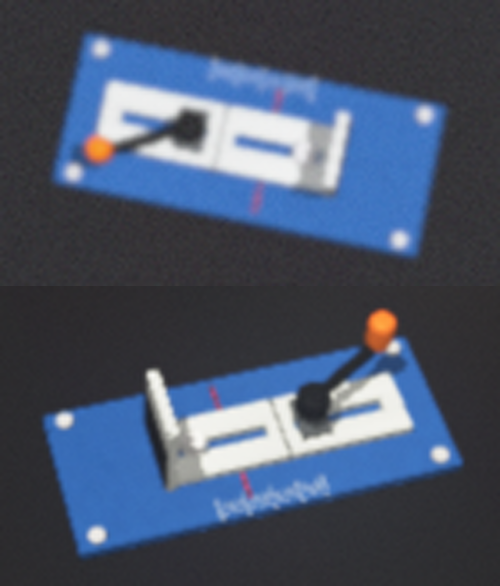

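```bash
cat >> h.py <<'E'
C=np.array([.5525,.0498]); th=np.deg2rad(79.5); ey=np.array([np.cos(th),np.sin(th)]); ex=np.array([ey[1],-ey[0]])
def tob(P): d=np.atleast_2d(P)[:,:2]-C; return np.c_[d@ex,d@ey]*1000
def tow(b): b=np.array(b)/1000; return C+b[0]*ex+b[1]*ey
E
python3 - <<'E'
from h import *
c=load('t1.png'); f=lambda p: np.array(p)/3.571+[200,170]
print('red',tob(px2w(c,[f((279,97)),f((258,200))],.012)),'idx',tob(px2w(c,[f((218,140))],.02)))
c=load('s1.png'); g=lambda p: (np.array(p)-[0,286])/3.333+[240,170]
print('red',tob(px2w(c,[g((214,398)),g((247,486))],.012)),'idx',tob(px2w(c,[g((284,425))],.02)),'fl',tob(px2w(c,[g((155,375))],.087)))
for iy in(15,20,25): 
  t=tow([0,iy-91]); s=arm.observe(); Rt=q2R(s['eef_rot']); print(iy,t, Rt.T@(np.r_[t,.16]-s['tool_pos']))
E
```

```text
red [[ 41.40992829 -16.57055416]
 [-41.43989703 -17.20981741]] idx [[-2.60989292 22.60799087]]
red [[-44.26422472 -15.14493931]
 [ 35.58830417 -13.9418603 ]] idx [[-2.90453997 26.21816462]] fl [[-26.17772425 -67.26151782]]
15 [ 0.5386501  -0.02492737] [ 0.47520487 -0.29467608  0.04510255]
20 [ 0.53956128 -0.0200111 ] [ 0.47814688 -0.29871891  0.04511109]
25 [ 0.54047246 -0.01509482] [ 0.48108889 -0.30276175  0.04511962]
```

>>> {"name": "move_arm", "arguments": {"increments": [[0,0,0.15,0.12,-0.075,0.004,0.06],[0,0,0.3,0.16,-0.1,0.008,0.06],[0,0,0.45,0.2,-0.125,0.012,0.06],[0,0,0.628,0.25,-0.155,0.015,0.06],[0,0,0.628,0.3,-0.19,0.015,0.06],[0,0,0.628,0.35,-0.22,0.015,0.06],[0,0,0.628,0.4,-0.25,0.015,0.06],[0,0,0.628,0.44,-0.28,0.015,0.06],[0,0,0.628,0.48,-0.302,0.015,0.06],[0,0,0.628,0.48,-0.302,0.015,0.06],[0,0,0.628,0.48,-0.302,0.015,0.06]]}}

```text
time_s: 1.48
tool_pos: [0.5397, -0.0166, 0.1897]
eef_rot: [0.0, 0.996, -0.09, -0.001]
force: [0.1, -0.5, 0.2]
opening: 0.637
grip_force: 0.0
```

Run:
```python
from h import *
c=snap('wrist','w1.png'); s=arm.observe(); print(s['tool_pos'],s['eef_rot'],s['time_s'],tob([s['tool_pos']]),c['origin'],s['force'])
```

```text
[ 0.53947436 -0.01748868  0.19001203] [ 4.35110650e-04  9.95840782e-01 -9.11072852e-02 -6.39938742e-04] 1.525 [[ -0.54513851 -68.5356605 ]] [ 0.62187653 -0.02994823  0.3682519 ] [ 0.17676871 -0.44946867 -0.21068687]
```

View pics/w1.png

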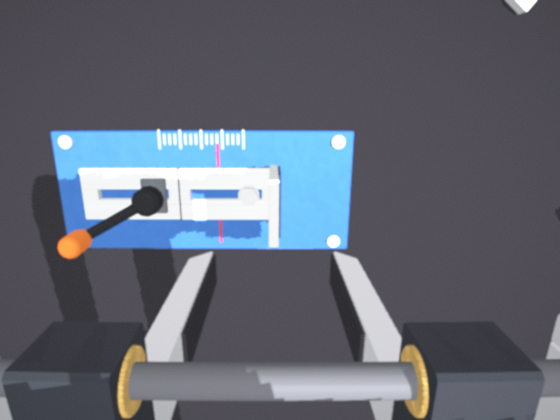

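The wrist view shows the red line at (218,155)–(221,231), the index at about (179,187), the hub at (147,201), the flange top at (274,205) and the knob at (73,243).

Run:
```python
from h import *
c=load('w1.png'); P=lambda u,z: px2w(c,u,z)
cor=P([(52,131),(353,131),(347,249),(70,249)],.012); print('corners',tob(cor), tob(cor.mean(0)))
print('red',tob(P([(218,155),(221,231)],.012)),'idx',tob(P([(179,175),(180,213)],.02)))
print('hub',tob(P([(147,201)],.056)),'fl top',tob(P([(273.5,172),(274.5,245)],.087)),'bolt',tob(P([(248,195)],.0295)),'knob',tob(P([(68,247)],.080)))
im=c['frame']; cv2.imwrite('pics/w1z.png',cv2.resize(im[120:260,40:360,::-1],None,fx=2.5,fy=2.5,interpolation=2))
```

```text
corners [[  58.41947125  143.79434444]
 [  57.77640616 -141.72593289]
 [ -61.52604521 -142.87066788]
 [ -62.00950366  144.85700084]] [[-1.83491787  1.01368613]]
red [[ 35.06758071 -13.75013743]
 [-41.90732082 -13.6652656 ]] idx [[ 17.20896205  23.00342272]
 [-20.48924404  24.67523859]]
hub [[ 1.07843327 43.46531102]] fl top [[ 32.12049595 -66.66273013]
 [-27.6483682  -67.55586339]] bolt [[-3.40357871e-02 -4.29602739e+01]] knob [[-32.57782047 106.08348501]]
```

View pics/w1z.png

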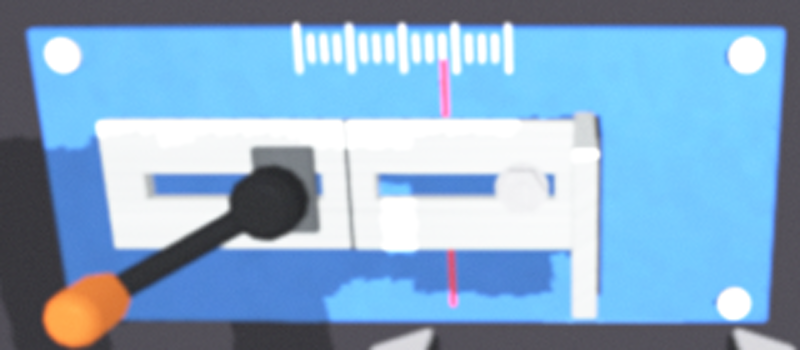

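>>> {"name": "move_arm", "arguments": {"increments": [[0,0,0,0.0,-0.0015,0.05,0.06],[0,0,0,0.0,-0.0015,0.09,0.06],[0,0,0,0.0,-0.0015,0.12,0.06],[0,0,0,0.0,-0.0015,0.137,0.06],[0,0,0,0.0,-0.0015,0.137,0.03],[0,0,0,0.0,-0.0015,0.137,0.015],[0,0,0,0.0,-0.0015,0.137,0.0],[0,0,0,0.0,-0.0015,0.137,0.0],[0,0,0,0.0,-0.0015,0.137,0.0],[0,0,0,0.0,-0.0015,0.137,0.0]], "force": 12}}

```text
time_s: 2.78
tool_pos: [0.5405, -0.0157, 0.0538]
eef_rot: [0.0, 0.996, -0.091, 0.0]
force: [-0.6, -0.6, 1.5]
opening: 0.084
grip_force: 12.0
```

Run:
```python
from h import *
c=snap('wrist','w2.png'); s=arm.observe(); print(s['tool_pos'],s['opening']*94,s['grip_force'],tob([s['tool_pos']]),s['force'],s['torque'])
```

```text
[ 0.54045288 -0.01570341  0.05384604] 7.926543673530752 11.999745815992355 [[  0.09165578 -66.60196065]] [ 0.18912792 -1.18400251  2.01094516] [-0.08480328  0.09378972 -0.01955163]
```

View pics/w2.png

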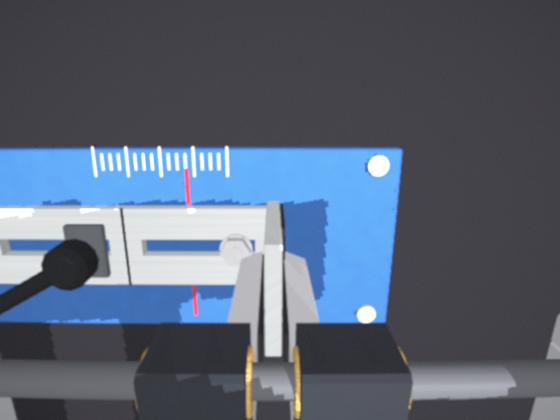

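```bash
cat > m.py <<'E'
import sys
from h import *
f=sys.argv[1]; c=load(f); im=c['frame'].astype(float)
def sub(score,z,xs,ys,thr):   # line y(base) at each base x, sampled along base y
    out=[]
    for x in xs:
        y=np.arange(*ys,.1); W=np.array([np.r_[tow([x,t]),z] for t in y]); p=w2px(c,W).astype(np.float32)
        v=cv2.remap(im.astype(np.float32),p[:,0].reshape(1,-1),p[:,1].reshape(1,-1),1)[0]
        s=score(v); s=np.clip(s-np.median(s),0,None); k=s.argmax(); sl=slice(max(0,k-25),k+26); w=s[sl]; w=np.where(w>.4*w.max(),w,0)
        out.append((x,round(float((w*y[sl]).sum()/w.sum()),2),round(float(s[k]))))
    return out
iy=float(sys.argv[2])
print('red',sub(lambda v:v[:,0]-v[:,2]*.5,.012,[35,38,41,-33,-36,-39],(-30,0),0))
print('idx',sub(lambda v:-v.sum(1),.020,[18,14,10,-10,-14,-18],(iy-8,iy+8),0))
E
python3 m.py w1.png 24; python3 m.py w2.png 24
```

```text
red [(35, -13.2, 170), (38, -13.21, 172), (41, -13.23, 168), (-33, -13.04, 183), (-36, -13.05, 178), (-39, -13.05, 176)]
idx [(18, 24.07, 17), (14, 24.24, 55), (10, 24.24, 206), (-10, 24.28, 200), (-14, 24.33, 204), (-18, 24.32, 208)]
red [(35, -12.89, 232), (38, -12.92, 226), (41, -12.91, 228), (-33, -12.82, 196), (-36, -12.77, 193), (-39, -12.84, 211)]
idx [(18, 25.75, 390), (14, 25.84, 371), (10, 25.81, 395), (-10, 25.8, 376), (-14, 25.76, 384), (-18, 25.85, 361)]
```

>>> {"name": "move_arm", "arguments": {"increments": [[0,0,0,0,0.003,0,0],[0,0,0,0,0.007,0,0],[0,0,0,0,0.011,0,0],[0,0,0,0,0.015,0,0],[0,0,0,0,0.019,0,0],[0,0,0,0,0.023,0,0],[0,0,0,0,0.027,0,0],[0,0,0,0,0.03,0,0],[0,0,0,0,0.033,0,0],[0,0,0,0,0.035,0,0],[0,0,0,0,0.036,0,0],[0,0,0,0,0.036,0,0]]}}

```text
time_s: 4.32
tool_pos: [0.534, -0.0508, 0.0538]
eef_rot: [-0.0, 0.996, -0.091, 0.0]
force: [0.8, 4.4, 5.0]
opening: 0.082
grip_force: 12.0
```

```bash
python3 - <<'E'
from h import *
c=snap('wrist','w3.png'); s=arm.observe(); print(s['tool_pos'],s['opening']*94,s['grip_force'],tob([s['tool_pos']]),s['force'],s['torque'])
E
python3 m.py w3.png -11
```

```text
[ 0.53398609 -0.05079999  0.05380636] 7.89860000979129 12.000684589147568 [[   0.12900222 -102.28932911]] [1.02048719 4.02835991 5.72503562] [ 0.84045647 -0.09316712  0.01528269]
red [(35, -12.89, 227), (38, -12.92, 224), (41, -12.94, 223), (-33, -12.86, 219), (-36, -12.82, 211), (-39, -12.89, 217)]
idx [(18, -9.79, 397), (14, -9.75, 369), (10, -9.76, 403), (-10, -9.84, 390), (-14, -9.78, 372), (-18, -9.72, 367)]
```

>>> {"name": "move_arm", "arguments": {"increments": [[0,0,0,0,0.001,0,0],[0,0,0,0,0.002,0,0],[0,0,0,0,0.003,0,0],[0,0,0,0,0.0032,0,0],[0,0,0,0,0.0032,0,0]]}}

```text
time_s: 5.0
tool_pos: [0.5334, -0.0538, 0.0538]
eef_rot: [-0.0, 0.996, -0.091, 0.0]
force: [-0.3, 5.0, 5.4]
opening: 0.084
grip_force: 12.0
```

```bash
python3 - <<'E'
from h import *
c=snap('wrist','w4.png'); s=arm.observe(); print(s['tool_pos'],tob([s['tool_pos']]),s['force'],s['torque'])
im=c['frame']; cv2.imwrite('pics/w4z.png',cv2.resize(im[140:320,100:340,::-1],None,fx=3,fy=3,interpolation=2))
E
python3 m.py w4.png -13
```

```text
[ 0.5334062  -0.05378074  0.05378415] [[ 1.02019257e-01 -1.05325837e+02]] [-0.15287188  4.71422509  4.45294891] [ 0.93519844 -0.177247    0.01995288]
red [(35, -12.91, 226), (38, -12.92, 221), (41, -12.92, 225), (-33, -12.86, 211), (-36, -12.85, 215), (-39, -12.84, 209)]
idx [(18, -12.8, 395), (14, -12.76, 372), (10, -12.79, 423), (-10, -12.84, 383), (-14, -12.79, 370), (-18, -12.75, 373)]
```

View pics/w4z.png

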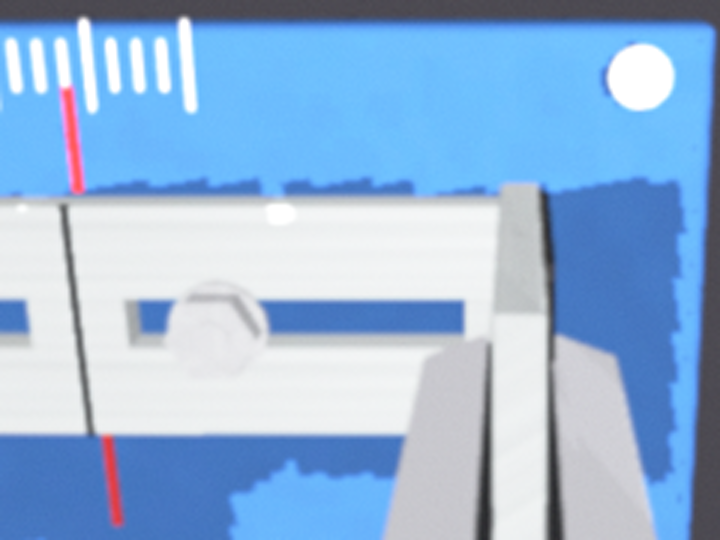

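>>> {"name": "move_arm", "arguments": {"increments": [[0,0,0,0,0,0,0.02],[0,0,0,0,0,0,0.03],[0,0,0,0,0,0,0.03],[0,0,0,0,0,-0.03,0.03],[0,0,0,0,0,-0.08,0.03],[0,0,0,0,0,-0.13,0.03],[0,0,0,0,0,-0.13,0.03],[0,0,0,0,0,-0.13,0.03]]}}

```text
time_s: 6.05
tool_pos: [0.5327, -0.054, 0.1826]
eef_rot: [0.0, 0.996, -0.091, -0.001]
force: [0.1, 0.1, -0.9]
opening: 0.319
grip_force: 0.0
```

```bash
python3 - <<'E'
from h import *
c=snap('wrist','w5.png'); s=arm.observe(); print(s['tool_pos'],tob([s['tool_pos']]),s['force'],s['eef_rot'],c['origin'])
im=c['frame'].astype(int); o=((im[...,0]>180)&(im[...,1]>60)&(im[...,1]<170)&(im[...,2]<90))
p=np.argwhere(o)[:,::-1]; print(len(p),p.mean(0),tob(px2w(c,[p.mean(0)],.063)))
for a in np.arange(0,.5,.05):
    t=np.deg2rad(125)-a; k=[70*np.cos(t),45+70*np.sin(t)]; print(round(a,2),np.round(k,1),w2px(c,[np.r_[tow(k),.063]])[0].round(1))
E
python3 m.py w5.png -13
```

```text
[ 0.53218693 -0.05390473  0.18154204] [[  -1.0742375  -105.66994642]] [-0.18798665  0.25503913  0.03122197] [ 1.80546702e-05  9.95842487e-01 -9.10762949e-02 -1.68823181e-03] [ 0.61474804 -0.06760608  0.36111187]
785 [ 41.58343949 254.2522293 ] [[-43.21473949  98.84081765]]
0.0 [-40.2 102.3] [ 37.1 251. ]
0.05 [-37.2 104.3] [ 34.3 247.9]
0.1 [-34.2 106.1] [ 31.7 244.7]
0.15 [-31.1 107.7] [ 29.2 241.3]
0.2 [-28.  109.2] [ 26.9 237.9]
0.25 [-24.7 110.5] [ 24.7 234.4]
0.3 [-21.4 111.6] [ 22.7 230.8]
0.35 [-18.1 112.6] [ 20.8 227.1]
0.4 [-14.7 113.4] [ 19.1 223.3]
0.45 [-11.2 114.1] [ 17.6 219.5]
red [(35, -12.99, 182), (38, -12.99, 178), (41, -13.01, 177), (-33, -12.91, 179), (-36, -12.93, 187), (-39, -12.86, 188)]
idx [(18, -13.06, 28), (14, -12.92, 128), (10, -12.89, 221), (-10, -12.86, 226), (-14, -12.83, 210), (-18, -12.9, 213)]
```

Released, and the index still sits on the red line from this new viewpoint. Next I close the fingers and move beside the knob.

>>> {"name": "move_arm", "arguments": {"increments": [[0,0,-0.15,-0.015,-0.045,0,0.0],[0,0,-0.3,-0.03,-0.09,0,0.0],[0,0,-0.45,-0.045,-0.14,0,0.0],[0,0,-0.61,-0.062,-0.18,0,0.0],[0,0,-0.61,-0.062,-0.1915,0.02,0.0],[0,0,-0.61,-0.062,-0.1915,0.06,0.0],[0,0,-0.61,-0.062,-0.1915,0.1,0.0],[0,0,-0.61,-0.062,-0.1915,0.125,0.0],[0,0,-0.61,-0.062,-0.1915,0.125,0.0],[0,0,-0.61,-0.062,-0.1915,0.125,0.0]]}}

```text
time_s: 7.35
tool_pos: [0.5069, 0.1456, 0.0585]
eef_rot: [0.0, 0.977, 0.212, -0.0]
force: [1.3, -0.1, 1.2]
opening: 0.003
grip_force: 0.0
```

Run:
```python
from h import *
c=snap('wrist','w6.png'); s=arm.observe(); print(s['tool_pos'],tob([s['tool_pos']]),s['force'],s['eef_rot'],s['opening'])
```

```text
[0.5075739  0.14571696 0.05933806] [[-61.65328899  86.12368784]] [-3.15727006e-01 -8.57843609e-01  4.51233004e-04] [1.20893942e-04 9.77213604e-01 2.12257002e-01 7.23199731e-04] 0.002973178914939177
```

View pics/w6.png

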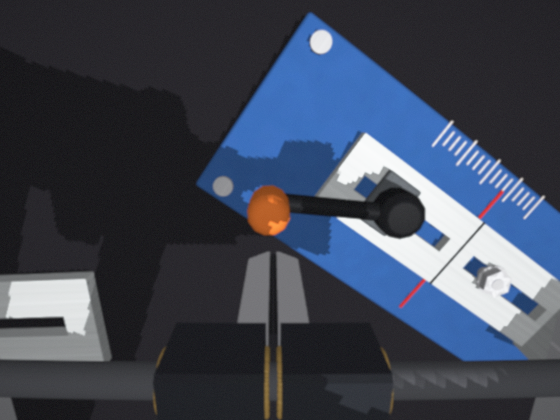

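```bash
python3 -c "
from math import *
for i in range(0,21):
  a=i*.05; d=18; print(round(a,3),round(26+70*sin(a)-d*cos(a),1),round(70*(1-cos(a))-d*sin(a),1))"
```

```text
0.0 8.0 0.0
0.05 11.5 -0.8
0.1 15.1 -1.4
0.15 18.7 -1.9
0.2 22.3 -2.2
0.25 25.9 -2.3
0.3 29.5 -2.2
0.35 33.1 -1.9
0.4 36.7 -1.5
0.45 40.2 -0.9
0.5 43.8 -0.1
0.55 47.2 0.9
0.6 50.7 2.1
0.65 54.0 3.4
0.7 57.3 4.9
0.75 60.5 6.5
0.8 63.7 8.3
0.85 66.7 10.3
0.9 69.6 12.4
0.95 72.5 14.6
1.0 75.2 17.0
```

>>> {"name": "move_arm", "arguments": {"increments": [[0,0,0,0.004,0,0,0],[0,0,0,0.008,0,0,0],[0,0,0.05,0.0115,-0.0008,0,0],[0,0,0.1,0.0151,-0.0014,0,0],[0,0,0.15,0.0187,-0.0019,0,0],[0,0,0.2,0.0223,-0.0022,0,0],[0,0,0.25,0.0259,-0.0023,0,0]]}}

```text
time_s: 8.28
tool_pos: [0.5281, 0.158, 0.0589]
eef_rot: [0.001, 0.996, 0.088, -0.002]
force: [-4.6, -2.1, 4.1]
opening: 0.001
grip_force: 2.6
```

```bash
cat > f.py <<'E'
from h import *
F=[]
for i in range(4):
    c=snap('wrist','f.png'); s=arm.observe(); F.append(s['force'])
F=np.array(F); T=q2R(s['eef_rot']); print('tool-frame force',(F@T).round(1).tolist(),(F@T).mean(0).round(2),'base',tob([s['tool_pos']]),s['tool_pos'][2],s['time_s'])
print('tool x in base deg',np.rad2deg(np.arctan2(T[:2,0]@ey,T[:2,0]@ex)))
im=c['frame'].astype(int); o=((im[...,0]>150)&(im[...,0]>1.6*im[...,1])&(im[...,2]<90)&(im[...,1]>50)).astype(np.uint8)
n,l,st,ce=cv2.connectedComponentsWithStats(o); k=1+st[1:,4].argmax(); print('knob',st[k],tob(px2w(c,[ce[k]],.066))-tob([s['tool_pos']]))
E
python3 f.py
```

```text
tool-frame force [[-4.1, 0.5, -1.4], [-5.3, 1.8, -3.5], [-4.3, 1.4, -3.1], [-4.7, 0.2, -4.0]] [-4.6   1.   -3.01] base [[-43.00645077 102.26186016]] 0.05886129189551706 8.475
tool x in base deg 20.73409602603253
knob [ 248  227   40   38 1088] [[13.74684375  9.68138079]]
```

>>> {"name": "move_arm", "arguments": {"increments": [[0,0,0.02,0.0014,-0.0004,0,0],[0,0,0.04,0.0028,-0.0007,0,0],[0,0,0.06,0.0042,-0.001,0,0],[0,0,0.08,0.0056,-0.0012,0,0],[0,0,0.1,0.0071,-0.0014,0,0],[0,0,0.1,0.0071,-0.0014,0,0]]}}

```text
time_s: 9.22
tool_pos: [0.5347, 0.1608, 0.0588]
eef_rot: [0.0, 0.999, 0.039, -0.002]
force: [-6.1, -1.8, 5.0]
opening: 0.007
grip_force: 3.5
```

```bash
python3 f.py
```

```text
tool-frame force [[-6.8, 1.5, -6.1], [-7.0, 0.7, -5.5], [-6.6, 2.4, -5.3], [-7.0, 1.0, -4.9]] [-6.83  1.39 -5.43] base [[-37.69784876 105.93084244]] 0.058792982032603455 9.425
tool x in base deg 15.001788523641642
knob [ 248  227   40   38 1137] [[14.41835232  8.31178336]]
```

>>> {"name": "move_arm", "arguments": {"increments": [[0,0,0.01,0.0007,-0.0002,0,0],[0,0,0.02,0.0014,-0.0004,0,0],[0,0,0.03,0.0021,-0.0005,0,0],[0,0,0.03,0.0021,-0.0005,0,0]]}}

```text
time_s: 9.93
tool_pos: [0.5356, 0.1613, 0.0587]
eef_rot: [0.001, 1.0, 0.024, -0.003]
force: [-9.9, -2.3, 7.1]
opening: 0.005
grip_force: 5.0
```

```bash
python3 f.py
```

```text
tool-frame force [[-9.9, 1.9, -8.1], [-9.0, 2.7, -7.0], [-10.0, 2.7, -7.0], [-9.4, 1.6, -7.5]] [-9.56  2.21 -7.41] base [[-36.9609935  106.52237993]] 0.05877041038948445 10.125
tool x in base deg 13.286973032043324
knob [ 248  227   40   38 1155] [[14.50033259  7.97052518]]
```

```bash
cp pics/f.png pics/w7.png; cp pics/f.png.pkl pics/w7.png.pkl; python3 m.py w7.png -13
```

```text
red [(35, -12.98, 217), (38, -12.99, 217), (41, -13.01, 221), (-33, -12.81, 205), (-36, -12.9, 209), (-39, -12.86, 206)]
idx [(18, -12.55, 369), (14, -12.58, 387), (10, -12.52, 387), (-10, -12.46, 372), (-14, -12.54, 384), (-18, -12.45, 325)]
```

View pics/w7.png

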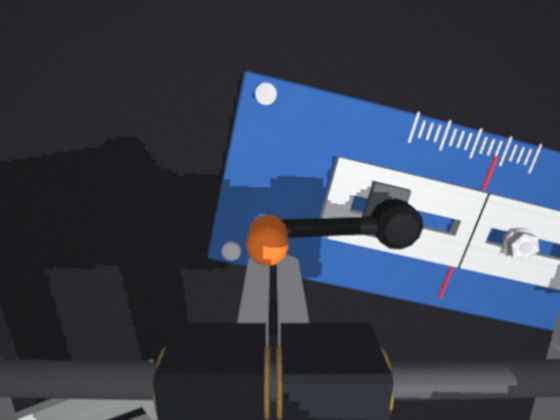

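```bash
python3 m.py w6.png -13
python3 - <<'E'
from h import *
for f,hub in(('w6.png',(404,213)),('w7.png',(402,223))):
    c=load(f); im=c['frame'].astype(int); o=((im[...,0]>150)&(im[...,0]>1.6*im[...,1])&(im[...,2]<90)&(im[...,1]>50)).astype(np.uint8)
    n,l,st,ce=cv2.connectedComponentsWithStats(o); k=1+st[1:,4].argmax()
    K_=tob(px2w(c,[ce[k]],.068))[0]; H=tob(px2w(c,[hub],.054))[0]; d=K_-H; print(f,K_,H,np.hypot(*d),np.deg2rad(125)-np.arctan2(d[1],d[0]))
E
```

```text
red [(35, -13.15, 207), (38, -13.19, 205), (41, -13.23, 212), (-33, -12.96, 202), (-36, -13.05, 203), (-39, -13.03, 205)]
idx [(18, -12.7, 395), (14, -12.7, 352), (10, -12.68, 362), (-10, -12.65, 343), (-14, -12.64, 330), (-18, -12.64, 339)]
w6.png [-36.74224566 107.73383881] [ 0.17742658 48.52801664] 69.77386027813613 0.053286413399589616
w7.png [-21.67410872 114.64613133] [ 1.1852481  47.93940198] 70.51480649242193 0.28072244684911496
```

>>> {"name": "move_arm", "arguments": {"increments": [[0,0,0.005,0.0004,-0.0001,0,0],[0,0,0.01,0.0008,-0.0002,0,0],[0,0,0.01,0.0008,-0.0002,0,0]]}}

```text
time_s: 10.5
tool_pos: [0.5359, 0.1614, 0.0587]
eef_rot: [0.001, 1.0, 0.019, -0.004]
force: [-10.0, -2.3, 8.2]
opening: 0.005
grip_force: 5.5
```

```bash
python3 f.py
```

```text
tool-frame force [[-10.0, 2.3, -7.7], [-11.2, 2.4, -7.1], [-11.4, 2.1, -8.0], [-11.2, 2.0, -7.8]] [-10.97   2.19  -7.64] base [[-36.71831398 106.75284935]] 0.05872958112680853 10.7
tool x in base deg 12.718223592763795
knob [ 248  227   40   38 1159] [[14.57365321  7.88390803]]
```

>>> {"name": "move_arm", "arguments": {"increments": [[0,0,0,-0.004,0,0,0],[0,0,0,-0.012,0,0,0],[0,0,0,-0.02,0,0,0],[0,0,0,-0.02,0,0,0],[0,0,0,-0.02,0,0,0]]}}

```text
time_s: 11.32
tool_pos: [0.5194, 0.1614, 0.0586]
eef_rot: [-0.0, 1.0, 0.019, 0.0]
force: [-0.5, 0.4, 1.1]
opening: 0.006
grip_force: 0.0
```

```bash
python3 f.py; python3 m.py f.png -13
python3 - <<'E'
from h import *
c=load('f.png'); s=arm.observe(); print(s['eef_rot'])
im=c['frame']; cv2.imwrite('pics/w8.png',im[:,:,::-1])
E
```

```text
tool-frame force [[0.3, -0.9, -0.4], [-0.3, 0.4, 0.5], [0.8, -0.0, 0.1], [0.3, 0.5, -0.5]] [ 0.3  -0.02 -0.06] base [[-52.91960143 103.59818018]] 0.05846438406211557 11.525
tool x in base deg 12.663281293360365
knob [ 247  193   42   40 1152] [[31.66382708 11.07409485]]
red [(35, -12.96, 219), (38, -13.04, 221), (41, -13.08, 217), (-33, -12.86, 203), (-36, -12.9, 199), (-39, -12.94, 207)]
idx [(18, -12.56, 349), (14, -12.5, 384), (10, -12.54, 380), (-10, -12.5, 396), (-14, -12.49, 387), (-18, -12.54, 394)]
[9.29609686e-06 9.99821806e-01 1.88770679e-02 1.14404396e-04]
```

View pics/w8.png

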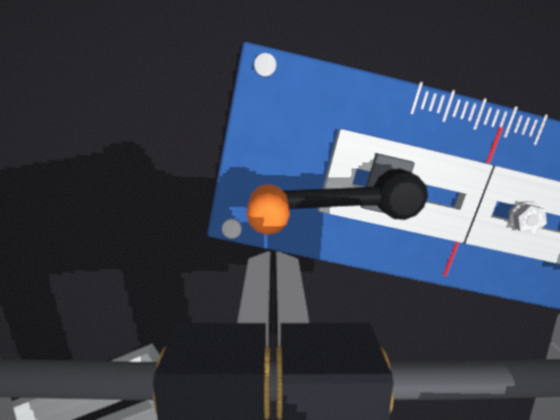

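>>> {"name": "move_arm", "arguments": {"increments": [[0,0,0,-0.01,0,-0.03,0],[0,0,0,-0.01,0,-0.08,0],[0,0,0,-0.01,0,-0.13,0],[0,0,0,-0.01,0,-0.13,0],[0,0,0,-0.01,0,-0.13,0]]}}

```text
time_s: 12.15
tool_pos: [0.5089, 0.1608, 0.1878]
eef_rot: [0.0, 1.0, 0.019, -0.0]
force: [-0.4, -0.4, 0.2]
opening: 0.007
grip_force: 0.0
```

```bash
python3 -c "
from h import *
snap('wrist','w9.png')"; python3 m.py w9.png -13; python3 -c "
from station import arm
print(arm.finish_job())"
```

```text
red [(35, -12.95, 208), (38, -13.01, 208), (41, -13.04, 213), (-33, -12.9, 193), (-36, -12.98, 197), (-39, -12.95, 195)]
idx [(18, -12.65, 230), (14, -12.63, 198), (10, -12.62, 211), (-10, -12.62, 157), (-14, -12.67, 178), (-18, -12.7, 193)]
the job is handed in; nothing more can be done
None
```

The stop is on the red line to within about 0.4 mm, and I tightened the clamp lever until the knob push read about 11 N (8.5–11.5 N is properly tight). I then let go and handed the job in at about 12 s; I didn't test the clamp by nudging the stop.

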